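# Tug-test the clips of a sample-card drying rail

### The job

One of the four spring clips on the card drying rail has gone tired. Find it by tugging the cards toward you by their free ends: at a firm tug of about 8 N a sound clip holds, and its card must stay fully home, but the tired one lets its card slide; draw that card out about a centimetre. Then lift the tired clip out of the rail with its card still in its jaws and set it in the steel tray, leaving the sound clips with their cards in the rail and the things around where they are.

Things in the scene. Friction and masses are not known exactly. Their poses are not given: they have to be found in the camera images.
- rail: Grey plastic drying rail, firm on the table; base plate 94 (x) x 276 (y) mm, its top 8 mm above the table. Origin on the table under the line of the four clips' coils; x points away from the comb, y along the rail, z up. Low ribs beside each clip (top 14 mm above the table, 26 mm apart outside) and a lip behind (x = 38 to 43 mm, top 16 mm) locate the clips. Four seats 68 mm apart.
- comb (a point): Middle of the top edge of the rail's front comb, an upright wall 5 mm thick along y, top 46 mm above the table, with four 8 mm slots, open at the top, through which the cards stick out. The clips stand behind it: it stops them from following a pull on their cards (rail -x), with about 1 mm of play, but they lift straight up freely.
- tray: Shallow stainless instrument tray, 210 (x) x 150 (y) x 20 mm, walls and floor 3 mm; origin at the centre of its underside, z up.
- timer: Bench timer 66 x 92 x 28 mm, a bystander; origin at the centre of its underside.
- mini_rack: Small rack of micro tubes 52 x 124 x 38 mm, a bystander; origin at the centre of its underside.
- vial_1: Reagent vial, 23 mm across and 43 mm tall, a bystander; origin at the centre of its underside.
- card_1: Sample card in seat 1: rigid white plastic plate 90 (x) x 2.5 (y) x 48 mm (z, up), 16 g, on its long edge, two dried spots a side. Origin at the middle of its bottom edge; x runs from the free end (-45 mm) to the clipped end (+45 mm), along the rail's x. At home x = -45 to +11 mm sticks out of the comb; the jaws press on x = 17 to 25 mm, so it leaves them if drawn 25 mm.
- seat_1 (a point): Seat 1 of the rail (1 at its +y end, 4 at its -y end): the point on the base plate where the origin of card 1 lies when that card is fully home. Which seat has the tired clip changes. A tired clip's card slides at a pull of 2 to 6 N, a sound clip's only above 12 N.
- clip_at_1 (a point): Where to grip the clip of seat 1 across y, 38 mm above the table: fixed to the rail. The clip is a steel spring clip on its side edge, 40 mm tall, 75 g, all four alike. From this point its flat-sided jaw part, 15 mm wide, reaches 20 mm toward -x and 12 mm toward +x; the coil is 16 mm away in +x, and behind it the handles flare to 36 mm: squeezing those opens the jaws.
- inner_1 (a point): Point on card 1 at the middle of its inner (clipped) edge, 24 mm above its bottom edge.
- card_2: Sample card in seat 2: rigid white plastic plate 90 (x) x 2.5 (y) x 48 mm (z, up), 16 g, on its long edge, two dried spots a side. Origin at the middle of its bottom edge; x runs from the free end (-45 mm) to the clipped end (+45 mm), along the rail's x. At home x = -45 to +11 mm sticks out of the comb; the jaws press on x = 17 to 25 mm, so it leaves them if drawn 25 mm.
- seat_2 (a point): Seat 2 of the rail (1 at its +y end, 4 at its -y end): the point on the base plate where the origin of card 2 lies when that card is fully home. Which seat has the tired clip changes. A tired clip's card slides at a pull of 2 to 6 N, a sound clip's only above 12 N.
- clip_at_2 (a point): Where to grip the clip of seat 2 across y, 38 mm above the table: fixed to the rail. The clip is a steel spring clip on its side edge, 40 mm tall, 75 g, all four alike. From this point its flat-sided jaw part, 15 mm wide, reaches 20 mm toward -x and 12 mm toward +x; the coil is 16 mm away in +x, and behind it the handles flare to 36 mm: squeezing those opens the jaws.
- inner_2 (a point): Point on card 2 at the middle of its inner (clipped) edge, 24 mm above its bottom edge.
- card_3: Sample card in seat 3: rigid white plastic plate 90 (x) x 2.5 (y) x 48 mm (z, up), 16 g, on its long edge, two dried spots a side. Origin at the middle of its bottom edge; x runs from the free end (-45 mm) to the clipped end (+45 mm), along the rail's x. At home x = -45 to +11 mm sticks out of the comb; the jaws press on x = 17 to 25 mm, so it leaves them if drawn 25 mm.
- seat_3 (a point): Seat 3 of the rail (1 at its +y end, 4 at its -y end): the point on the base plate where the origin of card 3 lies when that card is fully home. Which seat has the tired clip changes. A tired clip's card slides at a pull of 2 to 6 N, a sound clip's only above 12 N.
- clip_at_3 (a point): Where to grip the clip of seat 3 across y, 38 mm above the table: fixed to the rail. The clip is a steel spring clip on its side edge, 40 mm tall, 75 g, all four alike. From this point its flat-sided jaw part, 15 mm wide, reaches 20 mm toward -x and 12 mm toward +x; the coil is 16 mm away in +x, and behind it the handles flare to 36 mm: squeezing those opens the jaws.
- inner_3 (a point): Point on card 3 at the middle of its inner (clipped) edge, 24 mm above its bottom edge.
- card_4: Sample card in seat 4: rigid white plastic plate 90 (x) x 2.5 (y) x 48 mm (z, up), 16 g, on its long edge, two dried spots a side. Origin at the middle of its bottom edge; x runs from the free end (-45 mm) to the clipped end (+45 mm), along the rail's x. At home x = -45 to +11 mm sticks out of the comb; the jaws press on x = 17 to 25 mm, so it leaves them if drawn 25 mm.
- seat_4 (a point): Seat 4 of the rail (1 at its +y end, 4 at its -y end): the point on the base plate where the origin of card 4 lies when that card is fully home. Which seat has the tired clip changes. A tired clip's card slides at a pull of 2 to 6 N, a sound clip's only above 12 N.
- clip_at_4 (a point): Where to grip the clip of seat 4 across y, 38 mm above the table: fixed to the rail. The clip is a steel spring clip on its side edge, 40 mm tall, 75 g, all four alike. From this point its flat-sided jaw part, 15 mm wide, reaches 20 mm toward -x and 12 mm toward +x; the coil is 16 mm away in +x, and behind it the handles flare to 36 mm: squeezing those opens the jaws.
- inner_4 (a point): Point on card 4 at the middle of its inner (clipped) edge, 24 mm above its bottom edge.
There are look-alikes about, which are no part of the job. Leave any yellow look-alike of the card_4 alone.

How it is judged:
By the outcome, as a careful person would: the job done as asked, in the order asked, and still so for the second after the job is handed in, with the robot touching nothing.
It also fails if it takes over 61 s, if anything falls off the work surface, if the arm or the gripper's body presses on something with over 40 N, if the wrist force passes 120 N, or if a joint passes its speed limit or range.

### The arm

A 7-joint arm with a two-finger parallel gripper is mounted at the origin on a cart in front of the work surface, level with it; the furniture and walls round the work are solid. World frame = base frame: x ahead of the robot, y to its left, z up, the work surface at z = 0. Lengths are in m, angles in rad, forces in N, time in s.
With the tool pointing down it reaches from about 0.425 to 0.875 m from the base axis. Payload 4.7 kg.
Tool frame: the origin (TCP) lies between the finger pads; the fingertips stand 11 mm ahead of it and the grasp point (between the pads) lies 8 mm behind it; x points along the fingers, z is the direction in which the jaws open and shut, and the axes are right-handed (so a half turn about x gives the same grasp; the last joint's range is limited). The gripper opens to 87 mm and grips with 3 to 60 N. Pads are 19 mm wide; open, the fingers measure 117 mm over their backs; the gripper's body (75 mm by 190 mm) begins 51 mm behind the grasp point.
Start: joints at [0.014, 0.321, -0.07, 1.45, 0.023, 1.371, -0.057], TCP at [0.65, -0, 0.234] pointing down, gripper open.
Joint ranges: [-2.86, 2.86], [-0.3, 2.09], [-1.38, 1.24], [0.06, 2.45], [-1.56, 4.7], [0.09, 2.05], [-2.69, 2.69]. Speed limits (rad/s): [2.57, 2.57, 3.14, 3.14, 3.14, 3.14, 3.14].

### API

Orientations are given as a unit quaternion [x, y, z, w].
In Python, from bench import arm gives the robot as it stands.
- The arm moves only by the tool servo_tool, never from a script. Its argument "series" is a list of rows, each a list of 2 entries, a list of its own where there are three numbers: the shift along the tool's x, y, z in m, then the turn, a rotation vector about the tool's x, y, z in degrees. In form: [[[x, y, z], [wx, wy, wz]], ...]. A call has 1 to 5 rows; each row shifts and turns the pose as measured when the row begins, along the tool's axes as they then stand; what a row does not reach is not made up. A row lasts 1/12 s, in which the tool goes at most 41.7 mm and 7.16 degrees, less where a joint would pass 70% of its speed; a pose out of reach is approached as far as the arm can. A call is refused whole if a number of a shift passes 0.0417 or a number of a turn 7.16, either way. A call with a gripper value outside its range is refused whole. "hand" is the opening in per cent of the stroke, from 0 (shut) to 100 (fully open), set as the call begins (left out, the last holds). The fingers move at their own pace and stop on an object; "grip_force" is the grip in N (left out, the last holds). Time passes only in rows, so rows that do not move let the fingers close. It gives the time, the measured TCP pose, the force and the opening at its end, in the units of the state.
- arm.get_obs(): the state, without advancing time (a new reading comes with each control period).
- arm.get_image(name): name is "scene" or "side" or "wrist"; returns a dict with "pixels" (384x512x3 uint8, red, green, blue), "intrinsics" (3x3 intrinsics, pixels), "position" and "attitude" of the camera in the world; the wrist camera has in their place "tool_from_camera" (4x4, takes a point from camera to tool coordinates, whose origin is the TCP and whose axes are the tool frame's). Camera axes: x right, y down, z forward; pixel columns grow to the right and rows downward; lengths in m; the calibration is good to about 2 mm. A picture is of the moment at which its call begins: read the wrist's pose just before it. There is no depth.
- arm.hand_in(): hands the job in, once; it reports no verdict.
The state is a dict: "t": time; "joints": joint angles; "qd": joint speeds; "tau": joint torques, N m; "position": TCP position; "tcp_rot": TCP orientation; "wrist_force": force on the tool from outside, world axes, zero at the start; "moment": the same for the moment, N m; "gripper_width": opening from 0.0 (shut) to 1.0 (fully open).
Only numpy, scipy, OpenCV 4.12 (cv2) and the standard library are available. Lean on these libraries where they do the work, as an engineer would, in place of code of your own. Each camera call takes 0.05 s, during which the arm holds its last target. There are 200 camera calls.

## Working session

There is one attempt and no reset: what is moved stays moved. The work goes in short steps, Python scripts to look and compute and a tool call to move; the robot and the scene stay as the last step left them, time stands still between calls to the robot, and variables do not carry over. Pictures are saved under pics/ and viewed, about 8 in all and at most 12, crops included, and the job is handed in when it is done.

Besides the shell and the picture viewer there is one more tool, called after ">>>" by a JSON object that holds its "name" and its "arguments", one argument or row to a line. servo_tool: Moves the arm, as the interface text tells. Its arguments: {"type":"object","properties":{"series":{"type":"array","items":{"type":"array"}},"hand":{"type":"number"},"grip_force":{"type":"number"}},"required":["series"]}

```bash
mkdir -p pics; ls; cat > h.py <<'E'
import numpy as np, cv2, json
from scipy.spatial.transform import Rotation as R
from bench import arm
def rot(a):
    a=np.array(a); return R.from_quat(a).as_matrix() if a.size==4 else a.reshape(3,3)
def snap(name,fn):
    o=arm.get_obs(); im=arm.get_image(name); cv2.imwrite('pics/'+fn+'.png',im['pixels'][:,:,::-1])
    K=np.array(im['intrinsics'])
    if name=='wrist':
        T=np.array(im['tool_from_camera']); Rt=rot(o['tcp_rot']); Rc=Rt@T[:3,:3]; p=Rt@T[:3,3]+np.array(o['position'])
    else: Rc=rot(im['attitude']); p=np.array(im['position'])
    np.savez('pics/'+fn+'.npz',K=K,R=Rc,p=p); return im['pixels']
def ray(fn,u,v,z):
    d=np.load('pics/'+fn+'.npz'); r=d['R']@np.linalg.solve(d['K'],[u,v,1.]); return d['p']+r*(z-d['p'][2])/r[2]
def proj(fn,P):
    d=np.load('pics/'+fn+'.npz'); q=d['K']@(d['R'].T@(np.array(P)-d['p'])); return q[:2]/q[2]
E
python3 - <<'E'
from h import *
a=snap('scene','s0');b=snap('wrist','w0');c=snap('side','d0')
for f in ['s0','w0','d0']:
    d=np.load(f'pics/{f}.npz');print(f,d['p'].round(3),d['R'].round(2).tolist(),d['K'][0,0])
print(arm.get_obs())
E
```

```text
pics
s0 [-0.065  0.545  0.456] [[-0.63, -0.32, 0.71], [-0.77, 0.29, -0.56], [-0.02, -0.9, -0.43]] 413.0061606144432
w0 [0.649 0.083 0.383] [[1.0, 0.0, -0.0], [-0.0, -0.95, -0.3], [-0.0, 0.3, -0.95]] 315.0039931324088
d0 [0.282 0.837 0.678] [[-0.92, -0.24, 0.3], [-0.38, 0.55, -0.75], [0.02, -0.8, -0.6]] 392.6485063106466
{'t': 0.15, 'joints': array([ 0.01412381,  0.3216571 , -0.07004983,  1.45141019,  0.02262079,
        1.37078391, -0.05692584]), 'qd': array([-1.00916241e-03, -2.41395870e-03,  1.04555465e-04, -4.05958785e-03,
       -5.20402760e-04, -6.18902944e-05,  9.60841890e-04]), 'tau': array([ 2.16972071e-04, -4.91794288e+01, -4.04079035e-01, -3.12878716e+01,
       -6.39387709e-02,  4.04033612e-02,  9.90178205e-05]), 'position': array([ 6.49596485e-01, -8.98349430e-05,  2.32701893e-01]), 'tcp_rot': array([-2.25164446e-05,  7.07625773e-01, -6.06472805e-05,  7.06587405e-01]), 'wrist_force': array([ 0.2901464 , -0.28133761,  0.5044604 ]), 'moment': array([0.02118899, 0.00420655, 0.02105957]), 'gripper_width': 0.9984487414136101}
```

View pics/s0.png

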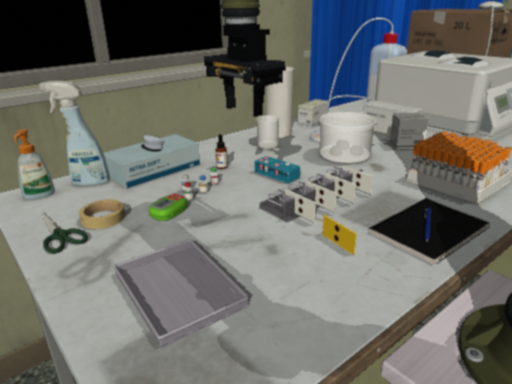

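View pics/w0.png

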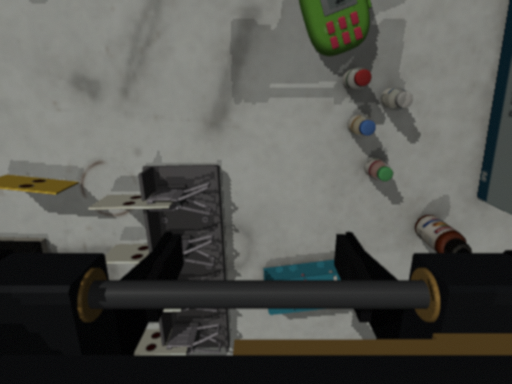

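The scene shows the rail around (315,195), the tray at (180,290), the yellow look-alike at (340,234) and the timer at (170,207). The wrist view shows the rail's far end at (145–220,165) and clips and cards below it. Next, a combined zoom for measuring.

```bash
python3 - <<'E'
from h import *
s=cv2.imread('pics/s0.png');d=cv2.imread('pics/d0.png')
a=cv2.resize(s[155:265,250:390],(763,600),interpolation=cv2.INTER_CUBIC)
cv2.imwrite('pics/z0.png',a)
for n,uv in dict(trayL=(117,268),trayT=(192,242),trayR=(248,297),trayB=(160,338)).items(): print(n,ray('s0',*uv,0.02).round(3))
for uv in [(145,167),(220,165)]: print(ray('w0',*uv,0.03).round(3))
E
```

```text
trayL [0.563 0.361 0.02 ]
trayT [0.548 0.215 0.02 ]
trayR [0.35  0.232 0.02 ]
trayB [0.363 0.38  0.02 ]
[0.518 0.004 0.03 ]
[0.604 0.006 0.03 ]
```

View pics/z0.png

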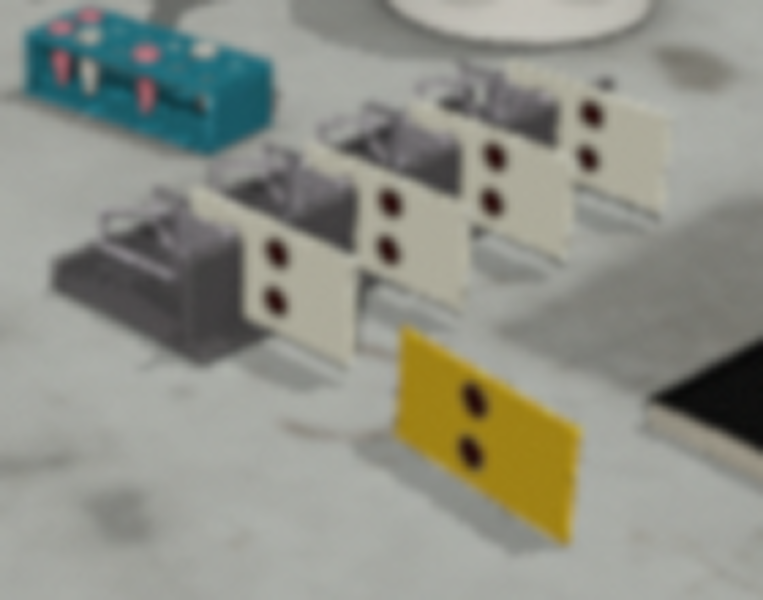

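View pics/d0.png

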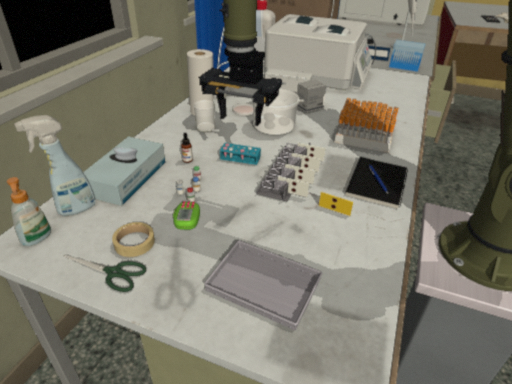

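The zoom shows four cards with free ends: card 1 top corner (360,268), card 2 (468,218), card 3 (573,165), card 4 (672,112) in zoom pixels. In the side view the tray is at (263,282) and the rack at (240,153).

```bash
python3 - <<'E'
from h import *
z=lambda x,y:(250+x/5.45,155+y/5.45)
for t,b in [((360,268),(350,367)),((468,218),(462,315)),((573,165),(567,262)),((672,112),(660,217))]:
    print(ray('s0',*z(*t),0.056).round(4),ray('s0',*z(*b),0.008).round(4))
print('rail base corners', ray('s0',*z(203,357),0.0).round(3), ray('s0',*z(52,262),0.008).round(3),'comb top',ray('s0',*z(185,228),0.046).round(3),ray('s0',*z(243,240),0.046).round(3))
# wrist view: card1 top edge and rail
for uv,h in [((92,207),.056),((172,204),.056),((146,168),.046),((146,200),.046),((219,165),.008),((231,350),.008)]: print(uv,ray('w0',*uv,h).round(4))
# white cards in side image
d=cv2.imread('pics/d0.png'); cv2.imwrite('pics/z1.png',np.hstack([cv2.resize(d[135:220,245:335],(420,397),interpolation=cv2.INTER_CUBIC),cv2.resize(cv2.imread('pics/w0.png')[150:260,70:180],(380,397),interpolation=cv2.INTER_CUBIC)]))
E
```

```text
[ 0.4512 -0.03    0.056 ] [ 0.4578 -0.0342  0.008 ]
[ 0.4524 -0.0935  0.056 ] [ 0.4569 -0.0995  0.008 ]
[ 0.4564 -0.1642  0.056 ] [ 0.4585 -0.169   0.008 ]
[ 0.4625 -0.2401  0.056 ] [ 0.4588 -0.2342  0.008 ]
rail base corners [ 0.512 -0.006  0.   ] [ 0.605 -0.004  0.008] comb top [ 0.535 -0.017  0.046] [ 0.512 -0.027  0.046]
(92, 207) [ 0.4643 -0.0358  0.056 ]
(172, 204) [ 0.5532 -0.0323  0.056 ]
(146, 168) [0.5252 0.006  0.046 ]
(146, 200) [ 0.5212 -0.031   0.046 ]
(219, 165) [0.6004 0.0011 0.008 ]
(231, 350) [ 0.6074 -0.2787  0.008 ]
```

View pics/z1.png

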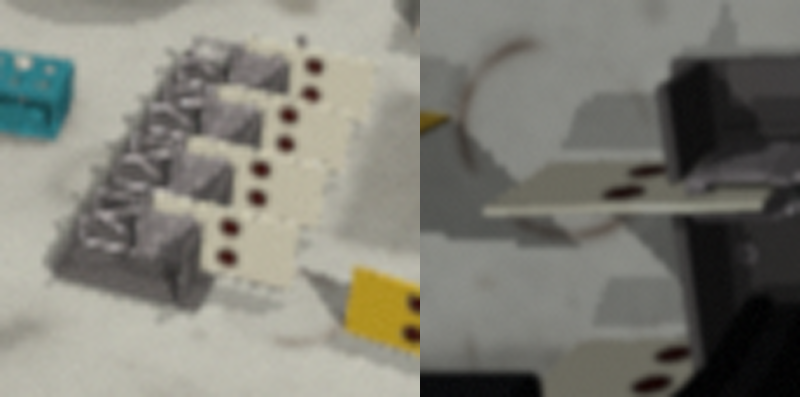

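Rail yaw is about +1.8° and card 1's free end is near (0.461, -0.035). I'll turn the jaws across y and hover over the card ends.

>>> {"name": "servo_tool", "arguments": {
  "series": [
    [[0,0,-0.03],[-7.16,0,0]],
    [[0,0,-0.03],[-7.16,0,0]],
    [[0,0,-0.03],[-7.16,0,0]],
    [[0,0,-0.03],[-7.16,0,0]],
    [[0,0,-0.03],[-7.16,0,0]]
  ],
  "hand": 45,
  "grip_force": 30
}}

```text
t: 0.57
position: [0.5041, -0.0334, 0.227]
tcp_rot: [-0.219, 0.674, 0.222, 0.67]
wrist_force: [1.0, 0.0, 0.6]
gripper_width: 0.705
```

>>> {"name": "servo_tool", "arguments": {
  "series": [
    [[0,0,0],[-7.16,0,0]],
    [[0,0,0],[-7.16,0,0]],
    [[0,0,0],[-7.16,0,0]],
    [[0,0,0],[-7.16,0,0]],
    [[0,0,0],[-7.16,0,0]]
  ]
}}

```text
t: 0.98
position: [0.4961, -0.0385, 0.2262]
tcp_rot: [-0.413, 0.576, 0.418, 0.569]
wrist_force: [-0.6, 1.2, 0.1]
gripper_width: 0.462
```

>>> {"name": "servo_tool", "arguments": {
  "series": [
    [[0,0,0],[-7.16,0,0]],
    [[0,0,0],[-7.16,0,0]],
    [[0,0,0],[-7.0,0,0]],
    [[0,0,0],[0,0,0]]
  ]
}}

```text
t: 1.32
position: [0.495, -0.0387, 0.2253]
tcp_rot: [-0.512, 0.487, 0.519, 0.481]
wrist_force: [0.1, -0.7, 1.2]
gripper_width: 0.45
```

```bash
cat >> h.py <<'E'
def st():
    o=arm.get_obs(); M=rot(o['tcp_rot']); print('t',round(o['t'],2),'pos',o['position'].round(4),'yaw(z vs y)',np.degrees(np.arctan2(-M[0,2],M[1,2])).round(2),'down',M[:,0].round(4),'F',o['wrist_force'].round(2),'w',round(o['gripper_width']*87,1)); return o,M
E
python3 - <<'E'
from h import *
st(); snap('wrist','w1')
E
```

```text
t 1.32 pos [ 0.495  -0.0387  0.2253] yaw(z vs y) 3.64 down [-1.290e-02 -4.000e-04 -9.999e-01] F [ 0.08 -0.7   1.17] w 39.2
```

View pics/w1.png

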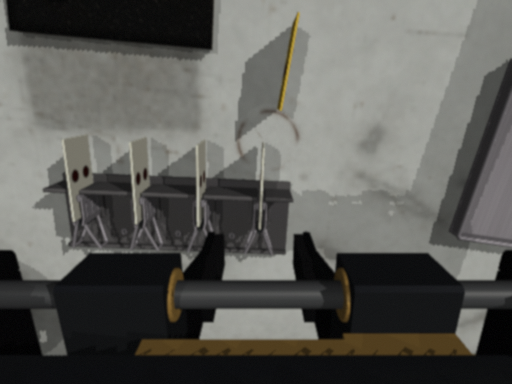

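Wrist view from above: four cards with free ends at about (76,138), (139,140), (200,143), (263,143), the comb line along row ~190, and yellow card at (288,60). Measuring the card top edges by mask.

```bash
python3 - <<'E'
from h import *
im=cv2.imread('pics/w1.png'); crop=im[120:270,30:310]
cv2.imwrite('pics/z2.png',cv2.resize(crop,None,fx=2.85,fy=2.85,interpolation=cv2.INTER_CUBIC))
g=im.astype(int).min(2); r=im[:,:,2].astype(int)-im[:,:,0]
for row in (150,160,170,180,186,200,210,220): print(row,[ (c,g[row,c]) for c in range(60,275) if g[row,c]>150 and r[row,c]>8][:40])
E
```

```text
150 [(63, np.int64(165)), (64, np.int64(155)), (130, np.int64(157)), (131, np.int64(155)), (196, np.int64(154)), (197, np.int64(154)), (264, np.int64(153))]
160 [(65, np.int64(153)), (131, np.int64(152)), (262, np.int64(153)), (263, np.int64(157))]
170 [(66, np.int64(154)), (67, np.int64(153)), (131, np.int64(152)), (132, np.int64(154)), (197, np.int64(153)), (262, np.int64(151)), (263, np.int64(158))]
180 [(68, np.int64(153)), (132, np.int64(154)), (133, np.int64(152))]
186 [(68, np.int64(152)), (69, np.int64(154)), (261, np.int64(151))]
200 [(70, np.int64(152)), (71, np.int64(153)), (197, np.int64(158)), (198, np.int64(156))]
210 [(72, np.int64(151)), (135, np.int64(151)), (197, np.int64(152)), (198, np.int64(152))]
220 [(135, np.int64(154)), (136, np.int64(153)), (197, np.int64(152)), (198, np.int64(156))]
```

View pics/z2.png

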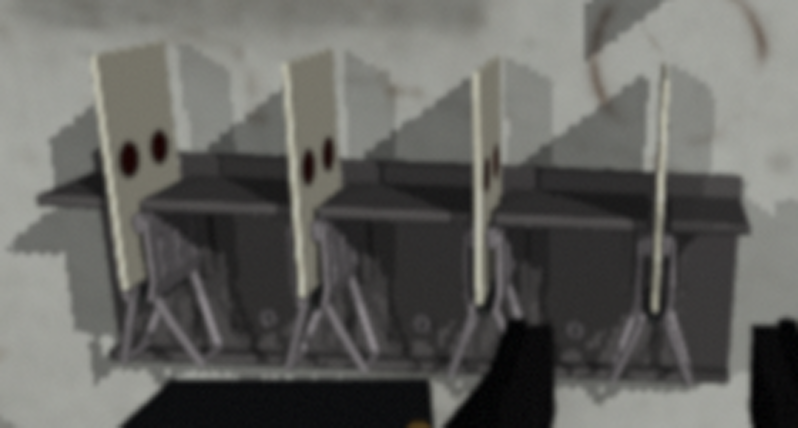

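The zoom shows the card top edges: card 1 (666,68)→(656,314), card 2 (475,73)→(482,304), card 3 (287,65)→(302,297), card 4 (95,57)→(126,292).

```bash
python3 - <<'E'
from h import *
z=lambda x,y:(30+x/2.85,120+y/2.85)
for a,b in [((666,68),(656,314)),((475,73),(482,304)),((287,65),(302,297)),((95,57),(126,292))]:
    A=ray('w1',*z(*a),.056);B=ray('w1',*z(*b),.056);d=B-A
    print(A[:2].round(4),B[:2].round(4),'len',np.hypot(*d[:2]).round(4),'yaw',np.degrees(np.arctan2(d[1],d[0])).round(2))
for p in [(40,203),(748,232)]: print('comb',ray('w1',*z(*p),.046).round(4))
E
```

```text
[ 0.4554 -0.0373] [ 0.5502 -0.0347] len 0.0949 yaw 1.55
[ 0.4614 -0.1052] [ 0.5503 -0.102 ] len 0.0889 yaw 2.08
[ 0.4628 -0.172 ] [ 0.5517 -0.1711] len 0.0889 yaw 0.57
[ 0.4642 -0.2398] [ 0.5538 -0.2384] len 0.0897 yaw 0.9
comb [ 0.5233 -0.2734  0.046 ]
comb [ 0.5179 -0.0009  0.046 ]
```

>>> {"name": "servo_tool", "arguments": {
  "series": [
    [[0.03,0.007,0.0006],[2.4,0,-0.7]],
    [[0.03,0.007,0.0006],[0,0,0]],
    [[0.03,0.007,0],[0,0,0]],
    [[0.03,0,0],[0,0,0]],
    [[0,0,0],[0,0,0]]
  ]
}}

```text
t: 1.78
position: [0.4752, -0.038, 0.1038]
tcp_rot: [-0.501, 0.5, 0.497, 0.503]
wrist_force: [-1.6, 0.2, -0.8]
gripper_width: 0.451
```

```bash
python3 - <<'E'
from h import *
st(); im=snap('wrist','w2')[:,:,::-1]
cv2.imwrite('pics/w2z.png',cv2.resize(im[60:360,100:400],(600,600),interpolation=cv2.INTER_CUBIC))
E
```

```text
t 1.78 pos [ 0.4752 -0.038   0.1038] yaw(z vs y) -0.29 down [ 7.2e-03 -2.0e-04 -1.0e+00] F [-1.61  0.16 -0.76] w 39.2
```

View pics/w2z.png

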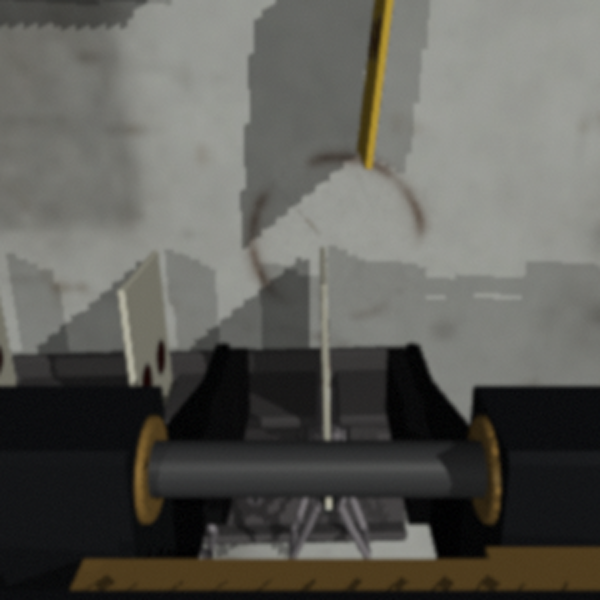

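The card's top edge runs from (324,250) to (328,440), centred between the fingers (225–410, midpoint ~318). The yellow card's near end is at (368,165), clear of the path.

```bash
python3 - <<'E'
from h import *
z=lambda x,y:(100+x/2,60+y/2)
A=ray('w2',*z(324,248),.056);B=ray('w2',*z(328,438),.056);print(A.round(4),B.round(4),np.degrees(np.arctan2(*(B-A)[1::-1])))
print('yellow',ray('w2',*z(368,163),.05).round(3),ray('w2',*z(368,163),.0).round(3))
B=ray('w2',*z(120,292),.056);print(B)
E
```

```text
[ 0.4465 -0.0371  0.056 ] [ 0.5181 -0.0358  0.056 ] 1.0329454460077077
yellow [ 0.42  -0.023  0.05 ] [ 0.427 -0.019  0.   ]
[ 0.46141756 -0.10535385  0.056     ]
```

>>> {"name": "servo_tool", "arguments": {
  "series": [
    [[0.03,0,0.001],[-1.4,0,0.3]],
    [[0.025,0,0],[0,0,0]],
    [[0.012,0,0],[0,0,0]],
    [[0,0,0],[0,0,0]]
  ]
}}

```text
t: 2.17
position: [0.4849, -0.0374, 0.0457]
tcp_rot: [0.508, -0.493, -0.498, -0.501]
wrist_force: [-0.8, -0.4, -0.2]
gripper_width: 0.453
```

```bash
python3 -c "
from h import *
st()"
```

```text
t 2.17 pos [ 0.4849 -0.0374  0.0457] yaw(z vs y) 0.72 down [ 0.0177 -0.0012 -0.9998] F [-0.77 -0.36 -0.22] w 39.4
```

>>> {"name": "servo_tool", "arguments": {
  "series": [
    [[0.004,0.005,0.0005],[-0.5,0,0.8]],
    [[0.004,0.005,0],[0,0,0]],
    [[0,0,0],[0,0,0]]
  ]
}}

```text
t: 2.42
position: [0.4783, -0.0373, 0.042]
tcp_rot: [0.508, -0.493, -0.502, -0.497]
wrist_force: [0.3, 1.2, -0.4]
gripper_width: 0.45
```

```bash
python3 -c "
from h import *
st()"
```

```text
t 2.42 pos [ 0.4783 -0.0373  0.042 ] yaw(z vs y) 1.1 down [ 0.0092 -0.0018 -1.    ] F [ 0.27  1.24 -0.38] w 39.1
```

>>> {"name": "servo_tool", "arguments": {
  "series": [
    [[0.006,0.003,0.001],[0,0,0.6]],
    [[0,0,0],[0,0,0]]
  ]
}}

```text
t: 2.58
position: [0.4766, -0.0364, 0.0378]
tcp_rot: [0.506, -0.496, -0.504, -0.495]
wrist_force: [-0.2, 0.2, 0.2]
gripper_width: 0.452
```

>>> {"name": "servo_tool", "arguments": {
  "series": [
    [[0,0,0],[0,0,0]],
    [[0,0,0],[0,0,0]],
    [[0,0,0],[0,0,0]],
    [[0,0,0],[0,0,0]],
    [[0,0,0],[0,0,0]]
  ],
  "hand": 0,
  "grip_force": 25
}}

```text
t: 3.0
position: [0.4778, -0.0364, 0.0392]
tcp_rot: [0.506, -0.495, -0.503, -0.496]
wrist_force: [-0.8, -0.6, 0.3]
gripper_width: 0.155
```

```bash
python3 -c "
from h import *
st()"
```

```text
t 3.0 pos [ 0.4778 -0.0364  0.0392] yaw(z vs y) 1.04 down [ 0.0045 -0.0026 -1.    ] F [-0.76 -0.64  0.27] w 13.5
```

>>> {"name": "servo_tool", "arguments": {
  "series": [
    [[0,0,0],[0,0,0]],
    [[0,0,0],[0,0,0]],
    [[0,0,0],[0,0,0]],
    [[0,0,0],[0,0,0]]
  ]
}}

```text
t: 3.33
position: [0.4779, -0.0364, 0.0393]
tcp_rot: [0.506, -0.495, -0.503, -0.496]
wrist_force: [-0.5, 0.4, 0.1]
gripper_width: 0.027
```

```bash
python3 -c "
from h import *
st()"
```

```text
t 3.33 pos [ 0.4779 -0.0364  0.0393] yaw(z vs y) 1.03 down [ 0.0045 -0.0026 -1.    ] F [-0.46  0.39  0.08] w 2.4
```

Gripped cleanly, with no side force. Tugging gently in small steps.

>>> {"name": "servo_tool", "arguments": {
  "series": [
    [[0,0.001,0],[0,0,0]],
    [[0,0.001,0],[0,0,0]]
  ]
}}

```text
t: 3.5
position: [0.4768, -0.0364, 0.0394]
tcp_rot: [0.507, -0.494, -0.502, -0.496]
wrist_force: [3.7, 0.0, -3.1]
gripper_width: 0.027
```

>>> {"name": "servo_tool", "arguments": {
  "series": [
    [[0,0.001,0],[0,0,0]]
  ]
}}

```text
t: 3.58
position: [0.4768, -0.0364, 0.0395]
tcp_rot: [0.507, -0.494, -0.502, -0.497]
wrist_force: [4.4, 0.9, -3.6]
gripper_width: 0.022
```

>>> {"name": "servo_tool", "arguments": {
  "series": [
    [[0,0.001,0],[0,0,0]]
  ]
}}

```text
t: 3.67
position: [0.4768, -0.0364, 0.0397]
tcp_rot: [0.508, -0.493, -0.501, -0.498]
wrist_force: [4.1, 0.3, -4.0]
gripper_width: 0.027
```

>>> {"name": "servo_tool", "arguments": {
  "series": [
    [[0.001,0.002,0],[0,0,0]]
  ]
}}

```text
t: 3.75
position: [0.4767, -0.0364, 0.0394]
tcp_rot: [0.509, -0.492, -0.5, -0.499]
wrist_force: [6.5, -0.6, -0.1]
gripper_width: 0.024
```

>>> {"name": "servo_tool", "arguments": {
  "series": [
    [[0.001,0.002,0],[0,0,0]]
  ]
}}

```text
t: 3.83
position: [0.4767, -0.0364, 0.0392]
tcp_rot: [0.51, -0.491, -0.499, -0.5]
wrist_force: [6.2, -1.5, -0.7]
gripper_width: 0.026
```

>>> {"name": "servo_tool", "arguments": {
  "series": [
    [[0.001,0.0026,0],[0,0,0]]
  ]
}}

```text
t: 3.92
position: [0.4766, -0.0364, 0.0391]
tcp_rot: [0.512, -0.49, -0.497, -0.501]
wrist_force: [8.2, -0.1, -4.4]
gripper_width: 0.021
```

```bash
python3 -c "
from h import *
st()"
```

```text
t 3.92 pos [ 0.4766 -0.0364  0.0391] yaw(z vs y) 1.07 down [ 0.0259 -0.0026 -0.9997] F [ 8.18 -0.11 -4.37] w 1.9
```

Card 1 holds at 8.2 N. I'll ease back, undo the pitch and release.

>>> {"name": "servo_tool", "arguments": {
  "series": [
    [[0,-0.001,0],[0,0,1.0]],
    [[0,-0.0005,0],[0,0,0.5]]
  ]
}}

```text
t: 4.08
position: [0.4775, -0.0365, 0.0397]
tcp_rot: [0.505, -0.497, -0.504, -0.494]
wrist_force: [-0.3, 1.1, 2.2]
gripper_width: 0.028
```

>>> {"name": "servo_tool", "arguments": {
  "series": [
    [[0,0,0],[0,0,0]],
    [[0,0,0],[0,0,0]],
    [[0,0,0],[0,0,0]],
    [[0,0,0],[0,0,0]]
  ],
  "hand": 45
}}

```text
t: 4.42
position: [0.4755, -0.0365, 0.0389]
tcp_rot: [-0.503, 0.498, 0.506, 0.492]
wrist_force: [1.5, 0.5, -0.2]
gripper_width: 0.244
```

```bash
python3 -c "
from h import *
st()"
```

```text
t 4.42 pos [ 0.4755 -0.0365  0.0389] yaw(z vs y) 1.05 down [-0.0085 -0.0032 -1.    ] F [ 1.47  0.48 -0.22] w 21.3
```

>>> {"name": "servo_tool", "arguments": {
  "series": [
    [[-0.03,0,0],[0,0,0]],
    [[-0.03,0,0],[0,0,0]],
    [[0,0,-0.034],[0,0,0]],
    [[0,0,-0.034],[0,0,0]],
    [[0,0,0],[0,0,0]]
  ]
}}

```text
t: 4.83
position: [0.4749, -0.1043, 0.1003]
tcp_rot: [-0.503, 0.498, 0.509, 0.489]
wrist_force: [-0.0, -0.6, 0.4]
gripper_width: 0.447
```

```bash
python3 -c "
from h import *
st()"
```

```text
t 4.83 pos [ 0.4749 -0.1043  0.1003] yaw(z vs y) 1.45 down [-0.0142 -0.0033 -0.9999] F [-0.04 -0.63  0.39] w 38.9
```

>>> {"name": "servo_tool", "arguments": {
  "series": [
    [[0.025,0,0],[0,0,0]],
    [[0.025,0,0],[0,0,0]],
    [[0.012,0,0],[0,0,0]],
    [[0,0,0],[0,0,0]]
  ]
}}

```text
t: 5.17
position: [0.4746, -0.1079, 0.038]
tcp_rot: [-0.503, 0.499, 0.506, 0.492]
wrist_force: [-0.6, -0.7, -0.8]
gripper_width: 0.454
```

```bash
python3 -c "
from h import *
st()"
```

```text
t 5.17 pos [ 0.4746 -0.1079  0.038 ] yaw(z vs y) 1.03 down [-0.0104 -0.0045 -0.9999] F [-0.64 -0.66 -0.77] w 39.5
```

>>> {"name": "servo_tool", "arguments": {
  "series": [
    [[0,-0.003,0.0035],[0,-0.25,-0.5]],
    [[0,0,0],[0,0,0]]
  ]
}}

```text
t: 5.33
position: [0.4768, -0.1038, 0.0375]
tcp_rot: [-0.503, 0.496, 0.506, 0.495]
wrist_force: [0.4, 0.9, 0.1]
gripper_width: 0.449
```

```bash
python3 -c "
from h import *
st()"
```

```text
t 5.33 pos [ 0.4768 -0.1038  0.0375] yaw(z vs y) 1.0 down [-0.0036  0.0011 -1.    ] F [0.36 0.93 0.07] w 39.0
```

>>> {"name": "servo_tool", "arguments": {
  "series": [
    [[0,0,-0.0007],[0,0,0]],
    [[0,0,0],[0,0,0]],
    [[0,0,0],[0,0,0]],
    [[0,0,0],[0,0,0]],
    [[0,0,0],[0,0,0]]
  ],
  "hand": 0
}}

```text
t: 5.75
position: [0.4792, -0.1041, 0.0409]
tcp_rot: [0.505, -0.495, -0.504, -0.496]
wrist_force: [-0.6, 0.2, 0.0]
gripper_width: 0.156
```

>>> {"name": "servo_tool", "arguments": {
  "series": [
    [[0,0,0],[0,0,0]],
    [[0,0,0],[0,0,0]],
    [[0,0,0],[0,0,0]],
    [[0,0,0],[0,0,0]]
  ]
}}

```text
t: 6.08
position: [0.4797, -0.1041, 0.0416]
tcp_rot: [0.506, -0.494, -0.504, -0.496]
wrist_force: [-0.2, 0.6, -1.3]
gripper_width: 0.028
```

>>> {"name": "servo_tool", "arguments": {
  "series": [
    [[0.0005,0.001,0],[0,0,0.1]],
    [[0.0005,0.001,0],[0,0,0.2]]
  ]
}}

```text
t: 6.25
position: [0.4795, -0.1042, 0.0415]
tcp_rot: [0.505, -0.495, -0.504, -0.496]
wrist_force: [1.3, 1.2, 2.7]
gripper_width: 0.029
```

>>> {"name": "servo_tool", "arguments": {
  "series": [
    [[0.0005,0.0015,0],[0,0,0.3]]
  ]
}}

```text
t: 6.33
position: [0.4792, -0.1043, 0.0416]
tcp_rot: [-0.505, 0.496, 0.505, 0.495]
wrist_force: [1.7, 0.2, 2.0]
gripper_width: 0.03
```

>>> {"name": "servo_tool", "arguments": {
  "series": [
    [[0,0.0015,0],[0,0,0.1]]
  ]
}}

```text
t: 6.42
position: [0.4788, -0.1043, 0.0419]
tcp_rot: [0.505, -0.496, -0.505, -0.495]
wrist_force: [4.3, 0.8, -4.0]
gripper_width: 0.029
```

>>> {"name": "servo_tool", "arguments": {
  "series": [
    [[0,0.002,0],[0,0,0.2]]
  ]
}}

```text
t: 6.5
position: [0.4787, -0.1043, 0.0421]
tcp_rot: [0.505, -0.495, -0.504, -0.495]
wrist_force: [8.7, -0.1, -6.5]
gripper_width: 0.027
```

>>> {"name": "servo_tool", "arguments": {
  "series": [
    [[0,0.002,0],[0,0,0.2]]
  ]
}}

```text
t: 6.58
position: [0.4787, -0.1043, 0.0423]
tcp_rot: [0.506, -0.495, -0.504, -0.495]
wrist_force: [7.0, 0.2, -5.8]
gripper_width: 0.023
```

Card 2 holds at 8.7 N. Ease back, release and move to card 3.

>>> {"name": "servo_tool", "arguments": {
  "series": [
    [[0.0005,-0.0012,0],[0,0,0.1]],
    [[0,0,0],[0,0,0]]
  ]
}}

```text
t: 6.75
position: [0.4792, -0.1043, 0.0416]
tcp_rot: [-0.505, 0.496, 0.505, 0.494]
wrist_force: [1.6, -0.3, 1.3]
gripper_width: 0.025
```

>>> {"name": "servo_tool", "arguments": {
  "series": [
    [[0,0,0],[0,0,0]],
    [[0,0,0],[0,0,0]],
    [[0,0,0],[0,0,0]],
    [[0,0,0],[0,0,0]]
  ],
  "hand": 45
}}

```text
t: 7.08
position: [0.4761, -0.1043, 0.0402]
tcp_rot: [-0.503, 0.498, 0.507, 0.493]
wrist_force: [0.4, 0.2, 0.5]
gripper_width: 0.248
```

>>> {"name": "servo_tool", "arguments": {
  "series": [
    [[-0.03,0,0],[0,0,0]],
    [[-0.03,0,0],[0,0,0]],
    [[0,0,-0.034],[0,0,0]],
    [[0,0,-0.034],[0,0,0]],
    [[0,0,0],[0,0,0]]
  ]
}}

```text
t: 7.5
position: [0.4757, -0.1721, 0.1011]
tcp_rot: [-0.503, 0.498, 0.51, 0.49]
wrist_force: [-0.7, 0.1, 0.2]
gripper_width: 0.443
```

>>> {"name": "servo_tool", "arguments": {
  "series": [
    [[0.02,0,0],[0,0,0]],
    [[0.01,0,0],[0,0,0]],
    [[0,0,0],[0,0,0]]
  ]
}}

```text
t: 7.75
position: [0.4751, -0.1748, 0.071]
tcp_rot: [-0.502, 0.499, 0.508, 0.491]
wrist_force: [0.6, 0.7, 0.8]
gripper_width: 0.449
```

```bash
python3 -c "
from h import *
st()"
```

```text
t 7.75 pos [ 0.4751 -0.1748  0.071 ] yaw(z vs y) 1.16 down [-0.0139 -0.0015 -0.9999] F [0.55 0.69 0.77] w 39.1
```

>>> {"name": "servo_tool", "arguments": {
  "series": [
    [[0.018,-0.003,0.003],[0,0,-0.5]],
    [[0.012,0,0.001],[0,0,0]],
    [[0,0,0],[0,0,0]]
  ]
}}

```text
t: 8.0
position: [0.4773, -0.1694, 0.0401]
tcp_rot: [-0.504, 0.496, 0.507, 0.493]
wrist_force: [-0.2, 0.9, 0.0]
gripper_width: 0.454
```

```bash
python3 -c "
from h import *
st()"
```

```text
t 8.0 pos [ 0.4773 -0.1694  0.0401] yaw(z vs y) 1.21 down [-6.5e-03 -5.0e-04 -1.0e+00] F [-0.18  0.87  0.01] w 39.5
```

>>> {"name": "servo_tool", "arguments": {
  "series": [
    [[0.002,0,-0.0025],[0,0,-0.2]],
    [[0,0,0],[0,0,0]]
  ]
}}

```text
t: 8.17
position: [0.477, -0.1709, 0.0381]
tcp_rot: [-0.504, 0.495, 0.507, 0.493]
wrist_force: [0.2, -0.1, -0.4]
gripper_width: 0.45
```

>>> {"name": "servo_tool", "arguments": {
  "series": [
    [[0,0,0],[0,0,0]],
    [[0,0,0],[0,0,0]],
    [[0,0,0],[0,0,0]],
    [[0,0,0],[0,0,0]]
  ],
  "hand": 15
}}

```text
t: 8.5
position: [0.4785, -0.1713, 0.0406]
tcp_rot: [-0.506, 0.495, 0.506, 0.494]
wrist_force: [-0.9, 0.3, 0.1]
gripper_width: 0.229
```

>>> {"name": "servo_tool", "arguments": {
  "series": [
    [[0.001,0,-0.0006],[0,0,0]],
    [[0,0,0],[0,0,0]],
    [[0,0,0],[0,0,0]],
    [[0,0,0],[0,0,0]],
    [[0,0,0],[0,0,0]]
  ],
  "hand": 0
}}

```text
t: 8.92
position: [0.4793, -0.1722, 0.0405]
tcp_rot: [0.506, -0.494, -0.505, -0.494]
wrist_force: [-0.6, -0.2, -0.0]
gripper_width: 0.025
```

>>> {"name": "servo_tool", "arguments": {
  "series": [
    [[0,0,0],[0,0,0]],
    [[0,0.001,0],[0,0,0.1]],
    [[0,0.001,0],[0,0,0.1]]
  ]
}}

```text
t: 9.17
position: [0.478, -0.1722, 0.0406]
tcp_rot: [-0.506, 0.495, 0.506, 0.494]
wrist_force: [1.4, -0.9, 0.0]
gripper_width: 0.028
```

>>> {"name": "servo_tool", "arguments": {
  "series": [
    [[0,0.001,0],[0,0,0.1]]
  ]
}}

```text
t: 9.25
position: [0.4776, -0.1722, 0.0409]
tcp_rot: [-0.506, 0.495, 0.506, 0.493]
wrist_force: [1.1, -0.5, -1.3]
gripper_width: 0.027
```

>>> {"name": "servo_tool", "arguments": {
  "series": [
    [[0,0.0015,0],[0,0,0.2]]
  ]
}}

```text
t: 9.33
position: [0.4766, -0.1723, 0.0411]
tcp_rot: [-0.505, 0.496, 0.506, 0.493]
wrist_force: [2.0, 1.2, -0.9]
gripper_width: 0.029
```

>>> {"name": "servo_tool", "arguments": {
  "series": [
    [[0,0.0015,0],[0,0,0]]
  ]
}}

```text
t: 9.42
position: [0.4756, -0.1723, 0.0413]
tcp_rot: [-0.505, 0.495, 0.506, 0.493]
wrist_force: [2.9, -0.4, -0.5]
gripper_width: 0.026
```

>>> {"name": "servo_tool", "arguments": {
  "series": [
    [[0,0.0015,0],[0,0,0]]
  ]
}}

```text
t: 9.5
position: [0.4744, -0.1723, 0.0414]
tcp_rot: [-0.506, 0.495, 0.506, 0.493]
wrist_force: [1.9, -0.4, -0.2]
gripper_width: 0.03
```

>>> {"name": "servo_tool", "arguments": {
  "series": [
    [[0,0.0015,0],[0,0,0]]
  ]
}}

```text
t: 9.58
position: [0.473, -0.1723, 0.0415]
tcp_rot: [-0.506, 0.495, 0.506, 0.493]
wrist_force: [1.7, 0.1, -0.6]
gripper_width: 0.027
```

Card 3 slides at 2–3 N, so that clip is the tired one. Drawing it to about 10 mm.

>>> {"name": "servo_tool", "arguments": {
  "series": [
    [[0,0.0015,0],[0,0,0]],
    [[0,0.0015,0],[0,0,0]],
    [[0,0.0015,0],[0,0,0]]
  ]
}}

```text
t: 9.83
position: [0.4683, -0.1725, 0.0418]
tcp_rot: [0.506, -0.495, -0.506, -0.493]
wrist_force: [2.7, 0.1, -0.3]
gripper_width: 0.028
```

>>> {"name": "servo_tool", "arguments": {
  "series": [
    [[0,0.001,0],[0,0,0]],
    [[0,0,0],[0,0,0]]
  ]
}}

```text
t: 10.0
position: [0.4668, -0.1725, 0.0418]
tcp_rot: [0.506, -0.495, -0.506, -0.493]
wrist_force: [2.6, 0.7, 0.3]
gripper_width: 0.025
```

```bash
python3 -c "
from h import *
st()"
```

```text
t 10.0 pos [ 0.4668 -0.1725  0.0418] yaw(z vs y) 1.34 down [-0.0014 -0.0022 -1.    ] F [2.61 0.73 0.31] w 2.2
```

>>> {"name": "servo_tool", "arguments": {
  "series": [
    [[0,0,0],[0,0,0]],
    [[0,0,0],[0,0,0]],
    [[0,0,0],[0,0,0]],
    [[0,0,0],[0,0,0]]
  ],
  "hand": 45
}}

```text
t: 10.33
position: [0.464, -0.1725, 0.0409]
tcp_rot: [-0.504, 0.496, 0.507, 0.492]
wrist_force: [1.0, 0.6, 0.7]
gripper_width: 0.243
```

>>> {"name": "servo_tool", "arguments": {
  "series": [
    [[-0.03,0,0],[0,0,0]],
    [[-0.03,0,0],[0,0,0]],
    [[0,-0.035,0],[0,0,0]],
    [[0,-0.035,0],[0,0,0]],
    [[0,0,0],[0,0,0]]
  ]
}}

```text
t: 10.75
position: [0.5326, -0.1713, 0.1022]
tcp_rot: [-0.502, 0.498, 0.508, 0.492]
wrist_force: [0.4, -0.9, 0.5]
gripper_width: 0.447
```

```bash
python3 - <<'E'
from h import *
st(); im=snap('wrist','w3')[:,:,::-1]
cv2.imwrite('pics/w3z.png',cv2.resize(im[0:360,60:460],(660,594),interpolation=cv2.INTER_CUBIC))
E
```

```text
t 10.75 pos [ 0.5326 -0.1713  0.1022] yaw(z vs y) 1.15 down [-1.180e-02 -7.000e-04 -9.999e-01] F [ 0.42 -0.87  0.53] w 38.9
```

View pics/w3z.png

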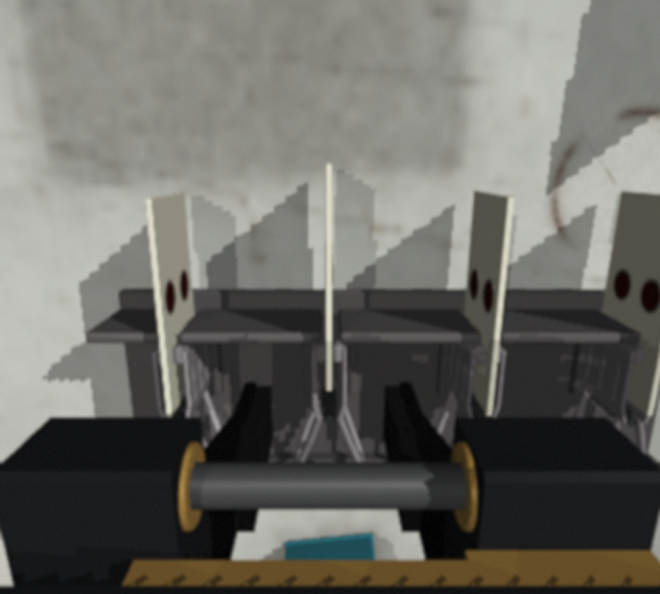

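Picture 9: card 3's top edge (328,165)→(328,390) is drawn out while its neighbours' ends are at (150,200) and (512,197). It is centred between the fingers, and the clip jaws are visible at (328,350–410).

```bash
python3 - <<'E'
from h import *
z=lambda x,y:(60+x/1.65,y/1.65)
for n,p,h in [('c3free bottom/top',(328,165),.056),('c3 inner',(328,391),.056),('c4 free',(150,200),.056),('c4 inner',(171,414),.056),('c2 free',(512,197),.056),('c2 inner',(491,415),.056),('jawfront L',(313,347),.045),('jawfront R',(343,347),.045)]: print(n,ray('w3',*z(*p),h).round(4))
E
```

```text
c3free bottom/top [ 0.4504 -0.1743  0.056 ]
c3 inner [ 0.5403 -0.1725  0.056 ]
c4 free [ 0.4642 -0.2402  0.056 ]
c4 inner [ 0.5521 -0.2384  0.056 ]
c2 free [ 0.4605 -0.1058  0.056 ]
c2 inner [ 0.55   -0.1036  0.056 ]
jawfront L [ 0.525  -0.1792  0.045 ]
jawfront R [ 0.5247 -0.1664  0.045 ]
```

Card 3 is drawn about 11 mm relative to its neighbours and the clip centre is at y≈-0.172. Descending on the clip.

>>> {"name": "servo_tool", "arguments": {
  "series": [
    [[0.02,-0.007,0],[0,0,-0.5]],
    [[0.015,-0.004,0],[0,0,0]],
    [[0,0,0],[0,0,0]]
  ]
}}

```text
t: 11.05
position: [0.5387, -0.1721, 0.0653]
tcp_rot: [-0.503, 0.498, 0.507, 0.493]
wrist_force: [-0.3, 0.9, 0.0]
gripper_width: 0.447
```

```bash
python3 -c "
from h import *
st()"
```

```text
t 11.05 pos [ 0.5387 -0.1721  0.0653] yaw(z vs y) 1.09 down [-9.2e-03 -6.0e-04 -1.0e+00] F [-0.29  0.92  0.01] w 38.9
```

>>> {"name": "servo_tool", "arguments": {
  "series": [
    [[0.012,-0.006,0],[0,0,-0.5]],
    [[0.01,-0.002,0],[0,0,0]],
    [[0.006,0,0],[0,0,0]],
    [[0,0,0],[0,0,0]]
  ]
}}

```text
t: 11.38
position: [0.5423, -0.1725, 0.0356]
tcp_rot: [-0.503, 0.497, 0.506, 0.494]
wrist_force: [-0.7, -0.2, -0.1]
gripper_width: 0.45
```

```bash
python3 -c "
from h import *
st()"
```

```text
t 11.38 pos [ 0.5423 -0.1725  0.0356] yaw(z vs y) 1.01 down [-6.6e-03  1.0e-04 -1.0e+00] F [-0.74 -0.22 -0.09] w 39.2
```

>>> {"name": "servo_tool", "arguments": {
  "series": [
    [[0.006,0,0.0003],[0,0,-0.3]],
    [[0.002,0,0],[0,0,0]],
    [[0,0,0],[0,0,0]]
  ]
}}

```text
t: 11.63
position: [0.5415, -0.1727, 0.0278]
tcp_rot: [-0.504, 0.496, 0.504, 0.495]
wrist_force: [0.2, 0.9, -0.1]
gripper_width: 0.452
```

>>> {"name": "servo_tool", "arguments": {
  "series": [
    [[0,0,0],[0,0,0]],
    [[0,0,0],[0,0,0]],
    [[0,0,0],[0,0,0]],
    [[0,0,0],[0,0,0]],
    [[0,0,0],[0,0,0]]
  ],
  "hand": 10,
  "grip_force": 35
}}

```text
t: 12.05
position: [0.5421, -0.1721, 0.0293]
tcp_rot: [-0.504, 0.496, 0.504, 0.496]
wrist_force: [-0.6, 1.7, -0.7]
gripper_width: 0.168
```

```bash
python3 -c "
from h import *
st()"
```

```text
t 12.05 pos [ 0.5421 -0.1721  0.0293] yaw(z vs y) 0.96 down [ 5.e-04  6.e-04 -1.e+00] F [-0.58  1.69 -0.67] w 14.6
```

Gripped at 14.6 mm, matching the jaw width. Lifting straight up.

>>> {"name": "servo_tool", "arguments": {
  "series": [
    [[-0.006,-0.0005,0],[0,0,0]],
    [[-0.01,0,0],[0,0,0]],
    [[-0.01,0,0],[0,0,0]]
  ]
}}

```text
t: 12.3
position: [0.5421, -0.1713, 0.0551]
tcp_rot: [-0.504, 0.496, 0.505, 0.496]
wrist_force: [-0.2, 0.4, -1.8]
gripper_width: 0.168
```

```bash
python3 -c "
from h import *
st()"
```

```text
t 12.3 pos [ 0.5421 -0.1713  0.0551] yaw(z vs y) 1.01 down [-0.0016  0.0015 -1.    ] F [-0.17  0.39 -1.76] w 14.6
```

>>> {"name": "servo_tool", "arguments": {
  "series": [
    [[-0.012,0,-0.0005],[0,0,0]],
    [[-0.015,0,0],[0,0,0]],
    [[-0.02,0,0],[0,0,0]],
    [[-0.025,0,0],[0,0,0]],
    [[-0.025,0,0],[0,0,0]]
  ]
}}

```text
t: 12.72
position: [0.539, -0.1724, 0.1572]
tcp_rot: [-0.502, 0.497, 0.507, 0.494]
wrist_force: [0.3, 0.3, -1.8]
gripper_width: 0.173
```

```bash
python3 - <<'E'
from h import *
st(); a=snap('side','d1')[:,:,::-1];b=snap('wrist','w4')[:,:,::-1]
cv2.imwrite('pics/m1.png',np.hstack([cv2.resize(a[60:330,150:350],(400,540),interpolation=cv2.INTER_CUBIC),cv2.resize(b[0:384,100:384],(400,540),interpolation=cv2.INTER_CUBIC)]))
E
```

```text
t 12.72 pos [ 0.539  -0.1724  0.1572] yaw(z vs y) 0.98 down [-0.0082  0.0015 -1.    ] F [ 0.32  0.34 -1.78] w 15.0
```

View pics/m1.png

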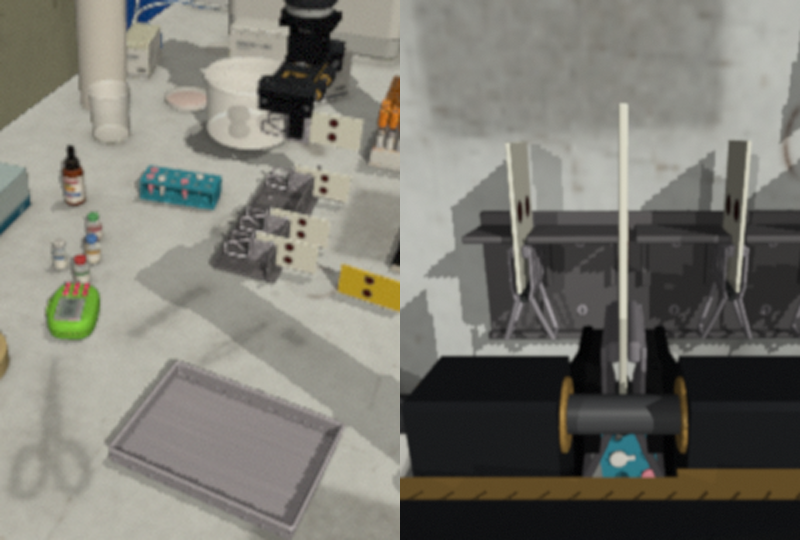

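```bash
python3 - <<'E'
from h import *
P=[ray('d1',150+x/2,60+y/2,.02) for x,y in [(177,360),(340,430),(292,528),(108,445)]]
for p in P: print(p.round(3))
print(np.mean(P,0).round(3))
E
```

```text
[0.561 0.212 0.02 ]
[0.354 0.242 0.02 ]
[0.365 0.381 0.02 ]
[0.576 0.36  0.02 ]
[0.464 0.299 0.02 ]
```

>>> {"name": "servo_tool", "arguments": {
  "series": [
    [[0,0.003,0.02],[0,0,0]],
    [[0,0.005,0.03],[0,0,0]],
    [[0,0.005,0.035],[0,0,0]],
    [[0,0.005,0.038],[0,0,0]],
    [[0,0.005,0.038],[0,0,0]]
  ]
}}

```text
t: 13.23
position: [0.5166, -0.022, 0.1644]
tcp_rot: [0.503, -0.502, -0.495, -0.5]
wrist_force: [0.7, 1.3, -0.9]
gripper_width: 0.168
```

>>> {"name": "servo_tool", "arguments": {
  "series": [
    [[0,0.005,0.038],[0,0,0]],
    [[0,0.005,0.038],[0,0,0]],
    [[0,0.005,0.038],[0,0,0]],
    [[0,0.005,0.038],[0,0,0]],
    [[0,0.005,0.038],[0,0,0]]
  ]
}}

```text
t: 13.65
position: [0.4885, 0.1739, 0.1638]
tcp_rot: [-0.503, 0.504, 0.493, 0.501]
wrist_force: [0.7, 0.3, -1.4]
gripper_width: 0.169
```

```bash
python3 -c "
from h import *
st()"
```

```text
t 13.65 pos [0.4885 0.1739 0.1638] yaw(z vs y) -0.54 down [ 0.0065 -0.0136 -0.9999] F [ 0.66  0.3  -1.36] w 14.7
```

>>> {"name": "servo_tool", "arguments": {
  "series": [
    [[0,0,0.038],[2,0,0]],
    [[0,0,0.038],[2,0,0]],
    [[0,0,0.03],[0,0,0]],
    [[0,0,0.01],[0,-0.6,0.2]],
    [[0,0,0],[0,0,0]]
  ]
}}

```text
t: 14.07
position: [0.4872, 0.304, 0.1633]
tcp_rot: [-0.483, 0.516, 0.482, 0.518]
wrist_force: [-0.3, -1.5, -1.5]
gripper_width: 0.17
```

```bash
python3 -c "
from h import *
st()"
```

```text
t 14.07 pos [0.4872 0.304  0.1633] yaw(z vs y) -3.99 down [ 0.0025  0.     -1.    ] F [-0.3  -1.54 -1.47] w 14.8
```

>>> {"name": "servo_tool", "arguments": {
  "series": [
    [[0.03,0.002,-0.002],[0,0,0]],
    [[0.035,0.002,-0.002],[0,0,0]],
    [[0.025,0,0],[0,0,0]],
    [[0.012,0,0],[0,0,0]],
    [[0,0,0],[0,0,0]]
  ]
}}

```text
t: 14.48
position: [0.4862, 0.2936, 0.0604]
tcp_rot: [-0.484, 0.517, 0.478, 0.519]
wrist_force: [-0.0, 0.8, -1.2]
gripper_width: 0.168
```

```bash
python3 -c "
from h import *
st()"
```

```text
t 14.48 pos [0.4862 0.2936 0.0604] yaw(z vs y) -4.23 down [ 0.0074 -0.0042 -1.    ] F [-0.03  0.79 -1.17] w 14.6
```

>>> {"name": "servo_tool", "arguments": {
  "series": [
    [[0.014,0,0],[0,-0.2,0.4]],
    [[0.01,0,0],[0,0,0]],
    [[0.003,0,0],[0,0,0]],
    [[0,0,0],[0,0,0]]
  ]
}}

```text
t: 14.82
position: [0.4893, 0.2905, 0.0339]
tcp_rot: [-0.481, 0.518, 0.479, 0.52]
wrist_force: [-1.2, 0.3, 0.1]
gripper_width: 0.169
```

```bash
python3 -c "
from h import *
st()"
```

```text
t 14.82 pos [0.4893 0.2905 0.0339] yaw(z vs y) -4.5 down [ 3.6e-03 -6.0e-04 -1.0e+00] F [-1.24  0.34  0.14] w 14.7
```

>>> {"name": "servo_tool", "arguments": {
  "series": [
    [[0.006,0.003,0.002],[0,0,0.2]],
    [[0,0,0],[0,0,0]]
  ]
}}

```text
t: 14.98
position: [0.4874, 0.2931, 0.0286]
tcp_rot: [-0.48, 0.519, 0.48, 0.52]
wrist_force: [-0.5, -0.0, -0.7]
gripper_width: 0.172
```

>>> {"name": "servo_tool", "arguments": {
  "series": [
    [[0.002,0,0],[0,0,0]]
  ]
}}

```text
t: 15.07
position: [0.4881, 0.2938, 0.0274]
tcp_rot: [-0.48, 0.518, 0.479, 0.521]
wrist_force: [0.8, -0.6, -1.9]
gripper_width: 0.171
```

>>> {"name": "servo_tool", "arguments": {
  "series": [
    [[0.0015,0,0],[0,0,0]]
  ]
}}

```text
t: 15.15
position: [0.4881, 0.2942, 0.0261]
tcp_rot: [-0.48, 0.518, 0.48, 0.521]
wrist_force: [0.3, -0.6, -1.5]
gripper_width: 0.17
```

>>> {"name": "servo_tool", "arguments": {
  "series": [
    [[0.0015,0,0],[0,0,0]]
  ]
}}

```text
t: 15.23
position: [0.4883, 0.2946, 0.0249]
tcp_rot: [-0.48, 0.517, 0.48, 0.521]
wrist_force: [-0.8, 0.3, -0.1]
gripper_width: 0.17
```

>>> {"name": "servo_tool", "arguments": {
  "series": [
    [[0.0015,0,0],[0,0,0]]
  ]
}}

```text
t: 15.32
position: [0.4885, 0.2948, 0.0242]
tcp_rot: [-0.481, 0.517, 0.48, 0.521]
wrist_force: [-4.0, -1.6, 13.2]
gripper_width: 0.169
```

```bash
python3 -c "
from h import *
st()"
```

```text
t 15.32 pos [0.4885 0.2948 0.0242] yaw(z vs y) -4.47 down [ 0.0047  0.0022 -1.    ] F [-4.02 -1.58 13.17] w 14.7
```

Touchdown at the expected height with 13 N. Releasing, with the opening kept moderate.

>>> {"name": "servo_tool", "arguments": {
  "series": [
    [[-0.0003,0,0],[0,0,0]],
    [[0,0,0],[0,0,0]],
    [[0,0,0],[0,0,0]],
    [[0,0,0],[0,0,0]],
    [[0,0,0],[0,0,0]]
  ],
  "hand": 50
}}

```text
t: 15.73
position: [0.4894, 0.2957, 0.0257]
tcp_rot: [-0.481, 0.516, 0.479, 0.522]
wrist_force: [-0.0, -0.7, 0.0]
gripper_width: 0.446
```

```bash
python3 -c "
from h import *
st()"
```

```text
t 15.73 pos [0.4894 0.2957 0.0257] yaw(z vs y) -4.44 down [ 0.0072  0.0035 -1.    ] F [-0.04 -0.67  0.01] w 38.8
```

>>> {"name": "servo_tool", "arguments": {
  "series": [
    [[-0.015,0,0],[0,0,0]],
    [[-0.03,0,0],[0,0,0]],
    [[-0.035,0,0],[0,0,0]],
    [[-0.04,0,0],[0,0,0]],
    [[-0.04,0,0],[0,0,0]]
  ]
}}

```text
t: 16.15
position: [0.4819, 0.2909, 0.1796]
tcp_rot: [-0.479, 0.524, 0.482, 0.514]
wrist_force: [1.8, 0.1, 0.2]
gripper_width: 0.495
```

```bash
python3 - <<'E'
from h import *
st(); a=snap('side','d2')[:,:,::-1];b=snap('wrist','w5')[:,:,::-1]
cv2.imwrite('pics/m2.png',np.hstack([cv2.resize(a[110:330,160:370],(500,524),interpolation=cv2.INTER_CUBIC),cv2.resize(b[0:384,100:384][:, :],(300,524))]))
E
```

```text
t 16.15 pos [0.4819 0.2909 0.1796] yaw(z vs y) -4.4 down [-0.0136 -0.0069 -0.9999] F [1.79 0.12 0.21] w 43.1
```

View pics/m2.png

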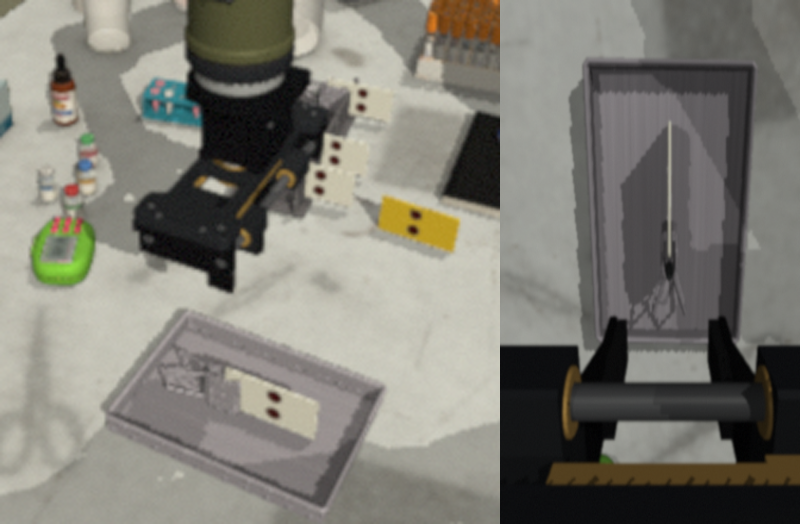

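Picture 11: the clip stands in the tray with its card in the jaws (side view (240,395), wrist view (670,190)). Cards 1, 2 and 4 are still in the rail. I'll do a quick numeric check that nothing shifted, then hand in.

```bash
python3 - <<'E'
from h import *
a=cv2.imread('pics/d0.png').astype(int);b=cv2.imread('pics/d2.png').astype(int)
# white-card profile along row through card1/2/4 free ends
for row in (167,176,187,190):
    print(row,a[row,292:325].min(1).tolist(),b[row,292:325].min(1).tolist(),sep='\n')
print(arm.hand_in())
E
```

```text
167
[157, 160, 161, 164, 163, 158, 156, 137, 142, 164, 169, 164, 140, 111, 98, 121, 145, 159, 159, 161, 159, 160, 159, 160, 160, 160, 159, 156, 154, 152, 150, 146, 139]
[14, 11, 17, 57, 145, 174, 169, 160, 155, 147, 143, 144, 131, 147, 175, 186, 185, 185, 178, 176, 177, 177, 177, 176, 176, 174, 173, 171, 165, 163, 159, 154, 148]
176
[76, 70, 90, 141, 157, 138, 91, 49, 47, 92, 135, 154, 161, 159, 161, 160, 159, 160, 160, 162, 158, 157, 151, 157, 159, 161, 160, 154, 147, 139, 136, 134, 133]
[36, 41, 82, 146, 169, 163, 114, 58, 44, 80, 135, 164, 171, 170, 171, 171, 171, 169, 170, 172, 172, 170, 174, 175, 173, 172, 170, 165, 156, 150, 144, 142, 143]
187
[148, 138, 142, 153, 160, 160, 161, 161, 160, 160, 161, 162, 164, 161, 162, 159, 152, 144, 144, 154, 163, 167, 169, 169, 166, 164, 163, 158, 155, 156, 152, 149, 146]
[151, 142, 151, 165, 170, 171, 170, 169, 171, 172, 171, 170, 172, 172, 171, 171, 167, 157, 153, 164, 177, 179, 181, 181, 175, 176, 172, 168, 166, 165, 162, 160, 156]
190
[59, 27, 30, 79, 139, 162, 162, 161, 160, 160, 161, 160, 162, 160, 161, 163, 164, 169, 169, 169, 171, 171, 171, 171, 170, 172, 170, 171, 171, 169, 166, 170, 172]
[85, 41, 27, 66, 135, 165, 170, 173, 171, 173, 173, 170, 171, 171, 172, 170, 174, 179, 182, 183, 180, 181, 181, 181, 183, 183, 184, 182, 182, 177, 177, 180, 182]
the job is handed in; nothing more can be done
None
```

The tired clip was the one in seat 3. It now stands in the steel tray with its card still in its jaws, and the job is handed in at about 16 s on the robot's clock.

- **Tugs:** Cards 1 and 2 held at 8.2 N and 8.7 N. Card 3 slid at about 2–3 N, and I drew it out about 11 mm as measured against its neighbours. I didn't tug card 4, because the tired clip was already found.
- **Move to the tray:** I gripped clip 3 across its jaw (14.6 mm), lifted it straight up, and set it down with a light touch. The contact peak was about 13 N.
- **Last checks:**
  - The final side and wrist pictures show the clip and card upright inside the tray. Cards 1, 2 and 4 are still in the rail, and the yellow card and the things around look undisturbed.
  - Spot and edge pixel positions on the front cards agree before and after to within about a pixel, roughly 2 mm. Brightness differs a little because of the arm's shadow. One sampled row (167) differed because seat 3 is now empty and the gripper partly covers it.
- **Less certain:** The pixel check is coarser than a millimetre, so a very small residual shift of card 1 or 2 within the clips' 1 mm of play can't be ruled out.

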